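# Shut the double-lidded sample box, then hold up its outer cover alone

### The job

The brass coffee-sample box stands open with its two lids nested together: a brass-framed window lid inside and a green cover over it. Gently lower both lids together until they are fully shut, then lift the green cover alone by its dark red handle to about half open (about 45 degrees), so that the samples can be seen under the window lid, which must stay shut. Finish while still holding the green cover steady there: do not let go, and leave the jar, the cup and the scoop where they are.

Things in the scene. Friction and masses are not known exactly. Their poses are not given: they have to be found in the camera images.
- box: Open-topped brass box, fixed to the table, 170 mm deep (its x) by 200 mm wide (its y) by 90 mm high, with capped sample pots inside. Origin at the centre of its underside, z up; its front, where both lid handles are, faces its own -x, its hinge is along the rear (+x) rim. Stands turned up to 0.45 rad either way.
- hinge (a point): Middle of the hinge line shared by both lids: 89 mm behind and 93 mm above the box's origin; the line runs along the box's y.
- inner_lid (a joint): Angle (rad) of the window lid (brass frame, clear pane, 172 x 200 x 6 mm, 0.3 kg) to the box: 0 is fully shut, level; grows as its front edge rises, to 1.3; starts at 0.6 to 1.05. Its hinge is stiff (1 N m of friction): it stays where it is left, also under the cover, and takes about 2 to 3 N down at the handles to close.
- outer_lid (a joint): Angle (rad) of the green cover (178 x 216 x 17 mm, 0.3 kg) relative to the window lid: 0 is nested on it (the start), growing as the cover's front edge rises, to 1.4. It cannot go below 0, so pushing the cover down takes the window lid along. Its hinge is free: let go, the cover falls back. Lifting it does not drag the window lid.
- red_handle (a point): Centre of the green cover's dark red handle: round bar, 18 mm thick, 74 mm long along the box's y, on two 5 mm steel arms at its ends, 45 mm ahead of the cover's front edge with open space between. In the cover's plane, 227 mm ahead of the hinge line; 35 mm to the box's -y of the middle; 12 mm above the hinge line when shut. Fingers can take it from above, closing across it; it turns in the grip.
- brass_handle (a point): Centre of the window lid's brass handle: a round bar 12 mm in diameter, 44 mm long along the box's y, on two 5 mm arms. Moves with the window lid: 227 mm in front of the hinge line, 55 mm towards the box's +y from the middle, 3 mm above the hinge line when shut. Lifting it raises both lids.
- jar: Amber glass jar with a dark lid, 66 mm across, 110 mm high, loose, on the box's +y side; origin at the centre of its underside. Leave it alone.
- cup: Blue ceramic cup, 76 mm across, 70 mm high, loose, on the box's -y side; origin at the centre of its underside. Leave it alone.
- scoop: Brass spoon-shaped scoop with a dark red handle, loose, lying on the table on the box's +y side, ahead of the jar; origin near the middle of its underside. Leave it alone.

How it is judged (in metres and radians):
On the way, in this order (a step that is already met when the one before it is completed fails the run):
1. both lids are fully shut, the cover nested on the window lid (value of joint each of inner_lid, outer_lid below 0.04 rad), for 0.2 s.
2. the green cover alone is lifted, the window lid still shut (value of joint inner_lid below 0.04 rad and value of joint outer_lid above 0.5 rad), for 0.2 s.
At the end, for the whole second after the job is handed in: The window lid is shut (within 0.04 rad), the green cover stands 0.55 to 1.05 rad open and still (under 0.1 rad/s), the fingers are carrying it at its red handle (more than 0.5 N on it, grasp point within 60 mm of the handle's centre), and jar, cup and scoop are within 40 mm of where they began (value of joint inner_lid below 0.04 rad and value of joint outer_lid between 0.55 and 1.05 rad and velocity of joint outer_lid between -0.1 and 0.1 rad/s and contact force between the fingers and outer_lid above 0.5 N and distance between the grasp point and red_handle below 0.06 m and distance of each of jar, cup, scoop from where it was at the start of the episode below 0.04 m); the arm keeps its last pose, push and grip.
It fails at once if the green cover is parted from the window lid (by over 0.2 rad) while the window lid is not shut (over 0.06 rad) (value of joint outer_lid above 0.2 rad and value of joint inner_lid above 0.06 rad).
It fails at once if the lids are slammed (window lid closing faster than 2.5 rad/s) (velocity of joint inner_lid below -2.5 rad/s).
It fails at once if the cover is dropped (falling faster than 3 rad/s) (velocity of joint outer_lid below -3 rad/s).
It fails at once if the jar, the cup or the scoop is moved over 40 mm or the jar or cup tipped (distance of any of jar, cup, scoop from where it was at the start of the episode above 0.04 m or angle between any of jar, cup's own z axis and vertical above 0.5 rad).
It also fails if it takes over 45 s, if anything falls off the work surface, if the arm or the gripper's body presses on something with over 40 N, if the wrist force passes 120 N, or if a joint passes its speed limit or range.

### The arm

A 6-joint arm with a two-finger parallel gripper is mounted at the origin on the work surface. World frame = base frame: x ahead of the robot, y to its left, z up, the work surface at z = 0. Lengths are in mm, angles in rad, forces in N, time in s.
With the tool pointing down it reaches from about 350 to 775 mm from the base axis. Payload 5.5 kg.
Tool frame: the origin (TCP) lies on the centre line of the jaws, within the pads' length; the fingertips stand arm.tip_extent ahead of it and the grasp point (between the pads) lies 8 mm behind it (arm.tip_extent is the distance from the TCP to the fingertips, in mm); z points along the fingers, y is the line along which they close (so a half turn about z gives the same grasp; the last joint's range is limited). The gripper opens to 85 mm and grips with 20 to 120 N. Pads are 22 mm wide; open, the fingers measure 114 mm over their backs; the gripper's body (76 mm by 85 mm) begins 54 mm behind the grasp point. The pads swing forward as they close: fully open they stand 13 mm farther back than shut.
Start: joints at [0.992, 0.313, 0.046, 1.304, 0, 1.431], TCP at [244.319, 520.556, 242.323] pointing down, gripper open.
Joint ranges: [-2.76, 2.76], [-0.86, 1.69], [-1.03, 1.26], [-2.2, 2.34], [-1.47, 1.5], [-3.14, 3.14]. Speed limits (rad/s): [2.57, 2.57, 3.14, 3.14, 3.14, 3.14].

### API

Orientations are given as a 3x3 rotation matrix whose columns are the frame's x, y, z axes.
In Python, from cell import arm gives the robot as it stands.
- The arm moves only by the tool send_rows, never from a script. Its argument "steps" is one flat list of numbers, 7 for each row, row after row: the turn, a rotation vector about the world's x, y, z in degrees, then the shift along the world's x, y, z in m, then the finger opening in m, from 0 to 0.0854. In form: [wx, wy, wz, x, y, z, hand, wx, wy, wz, x, y, z, hand, ...]. A call has 1 to 20 rows; each row is the pose to reach, as a shift and turn from the pose commanded when the call began; what a row does not reach only later rows make up. A row lasts 1/12 s, in which the tool goes at most 41.7 mm and 7.16 degrees, less where a joint would pass 70% of its speed; a pose out of reach is approached as far as the arm can. A call with a gripper value outside its range is refused whole. The fingers move at their own pace and stop on an object; the grip force is fixed at half the most. Time passes only in rows, so rows that repeat a pose let the fingers close. It gives the time, the measured TCP pose, the force, the opening and the grip force at its end, in the units of the state.
- arm.state(): the state, without advancing time (a new reading comes with each control period).
- arm.read_camera(name): name is "side" or "top"; returns a dict with "image" (480x640x3 uint8, blue, green, red), "fx", "fy", "cx", "cy" (pixels), "k1" (the pictures are not rectified: a ray, as slopes to the right and down, at radius r is drawn at 1 + k1 r^2 times it, then the intrinsics apply), "R" (3x3) and "t" (3): a world point X has camera coordinates R X + t. Camera axes: x right, y down, z forward; pixel columns grow to the right and rows downward; lengths in mm; the calibration is good to about 2 mm. A picture is of the moment at which its call begins. There is no depth.
- arm.finish_job(): hands the job in; it is judged then, once.
Trained networks look in the newest picture that a camera, given by its name, has taken for a name from the list of things; names that differ only in an ending like _2 or _b are one class to them, and where a whole thing is asked for, a point or a joint stands for the part that bears it (a point fixed in the world has none). Each returns a list of dicts, best first, with "conf" (0 to 1); they miss things now and then, are a little off and sometimes report something else, mostly with a low value. They report only what shows in the picture. A call takes as long as a camera call.
- arm.trace(label, camera): "mask" (480x640 bool, what is visible of it) and "box" ([left, top, width, height] in pixels, round what is visible of it).
The state is a dict: "time_s": time; "joint_pos": joint angles; "joint_velocities": joint speeds; "effort": joint torques, N m; "tcp_pos": TCP position; "tool_rot": TCP orientation; "ft_force": force on the tool from outside, world axes, zero at the start; "wrist_torque": the same for the moment, N m; "gripper_width": finger opening in mm; "finger_force": force on a finger pad.
Only numpy, scipy, OpenCV 4.12 (cv2) and the standard library are available. Lean on these libraries where they do the work, as an engineer would, in place of code of your own. Each camera call takes 0.05 s, during which the arm holds its last target. There are 200 camera calls.

## Working session

There is one attempt and no reset: what is moved stays moved. The work goes in short steps, Python scripts to look and compute and a tool call to move; the robot and the scene stay as the last step left them, time stands still between calls to the robot, and variables do not carry over. Pictures are saved under pics/ and viewed, at most 10 in all, crops included, and the job is handed in when it is done.

Besides the shell and the picture viewer there is one more tool, called as name(argument=value, ...) on one line, values as JSON. send_rows: Moves the arm, as the interface text tells. Its arguments: {"type":"object","properties":{"steps":{"type":"array","items":{"type":"number"}}},"required":["steps"]}

```bash
mkdir -p pics; ls; python3 - <<'E'
from cell import arm
import cv2,numpy as np
s=arm.state();print({k:np.round(v,3).tolist() for k,v in s.items()}, arm.tip_extent)
for c in ("side","top"):
    d=arm.read_camera(c);cv2.imwrite(f"pics/{c}0.png",d["image"])
    print(c,d["fx"],d["fy"],d["cx"],d["cy"],d["k1"],np.round(d["R"],4).tolist(),np.round(d["t"],1).tolist())
    for l in ("red_handle","brass_handle","box","outer_lid","inner_lid","jar","cup","scoop"):
        r=arm.trace(l,c);print(l,[(round(x["conf"],2),x["box"],np.round(np.argwhere(x["mask"]).mean(0)[::-1],1).tolist()) for x in r[:2]])
E
```

```text
pics
{'time_s': 0.0, 'joint_pos': [0.992, 0.314, 0.045, 1.304, 0.0, 1.431], 'joint_velocities': [0.0, -0.002, -0.001, -0.0, -0.001, 0.0], 'effort': [0.0, -48.063, 29.853, 0.019, -0.0, 0.0], 'tcp_pos': [244.034, 520.119, 241.4], 'tool_rot': [[-0.905, 0.425, -0.001], [0.425, 0.905, -0.002], [0.0, -0.002, -1.0]], 'ft_force': [-0.152, -0.448, -0.039], 'wrist_torque': [0.014, -0.05, 0.031], 'finger_force': 0.0, 'gripper_width': 85.516} 11.0
side 580.8444768968787 580.8444768968787 327.64498666120767 233.2639871796601 0.05404323298231744 [[0.9769, 0.2136, -0.0033], [0.1283, -0.5987, -0.7906], [-0.1708, 0.772, -0.6123]] [-568.7, 32.1, 1472.8]
red_handle [(0.65, [319.2, 182.9, 79.4, 129.3], [361.0, 244.2])]
brass_handle [(0.78, [319.0, 173.4, 80.1, 135.1], [360.0, 242.5])]
box [(0.57, [289.9, 171.8, 111.1, 172.6], [345.2, 268.7])]
outer_lid [(0.97, [319.2, 183.8, 78.1, 125.9], [360.9, 244.7])]
inner_lid [(0.96, [319.0, 176.4, 80.2, 135.8], [359.6, 241.6]), (0.74, [286.8, 173.1, 112.4, 170.3], [345.3, 268.9])]
jar []
cup [(0.65, [270.3, 346.8, 43.8, 52.5], [293.9, 373.0])]
scoop [(0.52, [280.5, 219.7, 42.8, 14.6], [299.9, 225.6])]
top 439.4096526608101 439.4096526608101 321.58158852771265 238.77854985382314 -0.040894548512513146 [[0.0262, -0.9996, -0.0049], [-0.9775, -0.0245, -0.2094], [0.2092, 0.0103, -0.9778]] [41.6, 578.3, 933.5]
red_handle [(0.68, [327.8, 165.5, 124.5, 36.3], [390.8, 183.3])]
brass_handle [(0.96, [335.1, 164.3, 113.1, 41.7], [388.0, 184.9])]
box [(0.91, [331.1, 167.9, 117.6, 97.8], [381.5, 212.2])]
outer_lid [(0.68, [332.9, 165.5, 117.9, 38.9], [390.9, 183.5])]
inner_lid [(0.92, [336.0, 163.3, 114.0, 44.6], [387.8, 184.9])]
jar [(0.76, [280.9, 201.3, 27.9, 37.0], [295.1, 218.9])]
cup [(0.56, [464.2, 220.5, 40.5, 35.4], [484.1, 239.7]), (0.2, [332.0, 169.8, 117.2, 96.0], [381.5, 212.2])]
scoop [(0.83, [250.8, 227.0, 28.1, 83.6], [266.6, 260.9]), (0.18, [283.2, 200.2, 25.0, 37.4], [295.0, 219.0])]
```

```bash
python3 - <<'E'
import cv2,numpy as np
a=cv2.imread("pics/side0.png")[150:420,240:440];b=cv2.imread("pics/top0.png")[130:330,240:520]
cv2.imwrite("pics/s1.png",cv2.resize(a,None,fx=2.2,fy=2.2,interpolation=2)[:600])
cv2.imwrite("pics/t1.png",cv2.resize(b,None,fx=2.8,fy=2.8,interpolation=2))
E
```

```text
(no output)
```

View pics/s1.png

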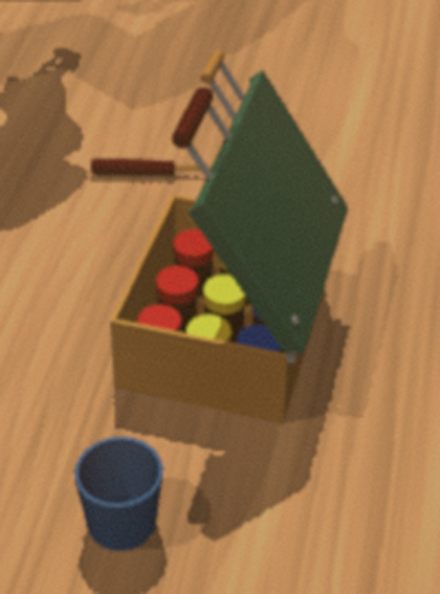

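View pics/t1.png

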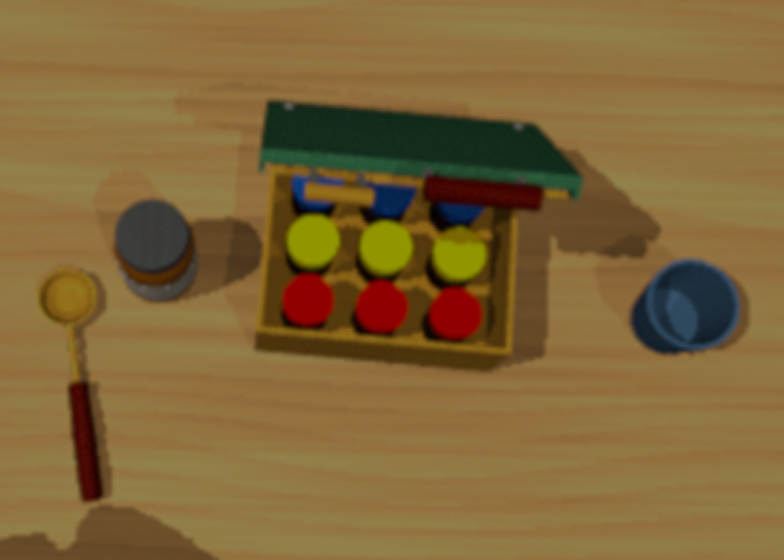

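```bash
cat > h.py <<'E'
from cell import arm
import numpy as np,cv2
from scipy.optimize import least_squares
def proj(c,P):
    q=np.atleast_2d(P)@np.array(c["R"]).T+np.array(c["t"]);s=q[:,:2]/q[:,2:]
    s=s*(1+c["k1"]*(s**2).sum(1,keepdims=True))
    return s*c["fx"]+[c["cx"],c["cy"]]
def w(p,B):
    x,y,th=p[:3];c,s=np.cos(th),np.sin(th);B=np.asarray(B,float)
    return np.stack([x+c*B[...,0]-s*B[...,1],y+s*B[...,0]+c*B[...,1],B[...,2]],-1)
def lid(a,r,y,h): return [89-r*np.cos(a)+h*np.sin(a),y,93+r*np.sin(a)+h*np.cos(a)]
E
python3 - <<'E'
from h import *
cs,ct=arm.read_camera("side"),arm.read_camera("top")
S=np.array([[193,117],[212,67],[116,322],[177,200],[282,418],[116,385],[193,211]])/2.2+[240,150]
T=np.array([[484,193],[340,194],[259,333],[512,350],[516,210]])/2.8+[240,130]
def f(p):
    a=p[3];R=lid(a,227,-35,12);b=lid(a,227,55,3)
    s=proj(cs,w(p,[R,b,[-85,-100,90],[-85,100,90],[85,-100,0],[-85,-100,0],lid(a,182,-108,15)]))
    t=proj(ct,w(p,[R,b,[-85,100,90],[-85,-100,90],[85,-100,90]]))
    return np.r_[(s-S).ravel(),(t-T).ravel()]
r=least_squares(f,[600,-100,0,.8],loss="soft_l1");p=r.x
print(p,np.round(f(p),1).reshape(-1,2).tolist())
np.save("p.npy",p)
for a in (p[3],.6,.4,.2,0,.8): print(round(a,2),w(p,[lid(a,227,-35,12)]).round(1),w(p,[lid(a,227,55,3)]).round(1))
print("hinge",w(p,[[89,0,93]]))
E
```

```text
[ 6.31142161e+02 -7.14978166e+01 -6.63873825e-02  9.95913586e-01] [[-0.8, 0.3], [-0.7, 0.1], [-2.5, -0.3], [-2.1, -2.7], [0.9, 3.0], [-0.8, 1.4], [2.2, -2.3], [-0.4, -0.2], [-0.2, -0.2], [-1.0, -1.9], [-0.1, 0.2], [1.7, -23.5]]
1.0 [[ 604.5 -104.8  290. ]] [[603.  -14.5 285.1]]
0.6 [[ 537.4 -100.3  231.1]] [[538.3 -10.2 223.6]]
0.4 [[513.7 -98.8 192.5]] [[516.1  -8.7 184.2]]
0.2 [[498.  -97.7 149.9]] [[502.2  -7.8 141. ]]
0 [[491.1 -97.3 105. ]] [[497.1  -7.5  96. ]]
0.8 [[ 568.4 -102.4  264.2]] [[567.9 -12.2 257.9]]
hinge [[719.946109   -77.40195453  93.        ]]
```

send_rows(steps=[0,0,-7,0.01,-0.02,0.02,0.0854,0,0,-14,0.03,-0.055,0.05,0.0854,0,0,-21,0.05,-0.09,0.08,0.0854,0,0,-28,0.07,-0.125,0.11,0.0854,0,0,-35,0.09,-0.16,0.12,0.0854,0,0,-42,0.11,-0.195,0.12,0.0854,0,0,-49,0.13,-0.23,0.12,0.0854,0,0,-56,0.15,-0.265,0.12,0.0854,0,0,-62,0.17,-0.3,0.12,0.0854,0,0,-68.6,0.19,-0.335,0.12,0.0854,0,0,-68.6,0.21,-0.37,0.12,0.0854,0,0,-68.6,0.23,-0.405,0.12,0.0854,0,0,-68.6,0.25,-0.44,0.12,0.0854,0,0,-68.6,0.27,-0.475,0.12,0.0854,0,0,-68.6,0.29,-0.51,0.12,0.0854,0,0,-68.6,0.31,-0.545,0.12,0.0854,0,0,-68.6,0.33,-0.58,0.12,0.0854,0,0,-68.6,0.35,-0.61,0.12,0.0854,0,0,-68.6,0.36,-0.6255,0.12,0.0854,0,0,-68.6,0.36,-0.6255,0.12,0.0854])

```text
time_s: 2.67
tcp_pos: [606.1, -109.4, 360.1]
tool_rot: [[0.07, 0.998, -0.001], [0.998, -0.07, -0.0], [-0.001, -0.001, -1.0]]
ft_force: [-0.6, 0.2, -0.6]
gripper_width: 85.4
finger_force: 0.0
```

```bash
python3 - <<'E'
from h import *
s=arm.state();print(s["tcp_pos"],s["tool_rot"],s["joint_pos"],s["ft_force"])
p=np.load("p.npy")
out=[]
for c,o,n in (("side",(260,60),(200,300)),("top",(270,90),(280,200))):
    d=arm.read_camera(c);im=d["image"].copy()
    k=2.0;cr=cv2.resize(im[o[1]:o[1]+n[1],o[0]:o[0]+n[0]],None,fx=k,fy=k,interpolation=2)
    ty=np.array(s["tool_rot"])[:,1]
    P=[lid(p[3],227,-35-37,12),lid(p[3],227,-35+37,12)]
    for q in list(proj(d,w(p,P)))+list(proj(d,[s["tcp_pos"]])): cv2.circle(cr,tuple(int(v) for v in (q-o)*k),3,(255,0,255),1)
    out.append(cr)
H=600;im=np.zeros((H,800,3),np.uint8);im[:600,:400]=out[0][:600,:400];b=cv2.resize(out[1],(400,286));im[:286,400:]=b
cv2.imwrite("pics/a.png",im)
E
```

```text
[ 606.107271   -109.41139109  360.09078119] [[ 7.01543904e-02  9.97535139e-01 -1.41682125e-03]
 [ 9.97536000e-01 -7.01550756e-02 -4.39828715e-04]
 [-5.38141801e-04 -1.38247429e-03 -9.99998900e-01]] [-3.08448057e-01  4.08463886e-01  4.70168740e-01  1.63371761e+00
 -8.49190501e-04  1.33256123e+00] [-0.57191343  0.18626285 -0.58826215]
```

View pics/a.png

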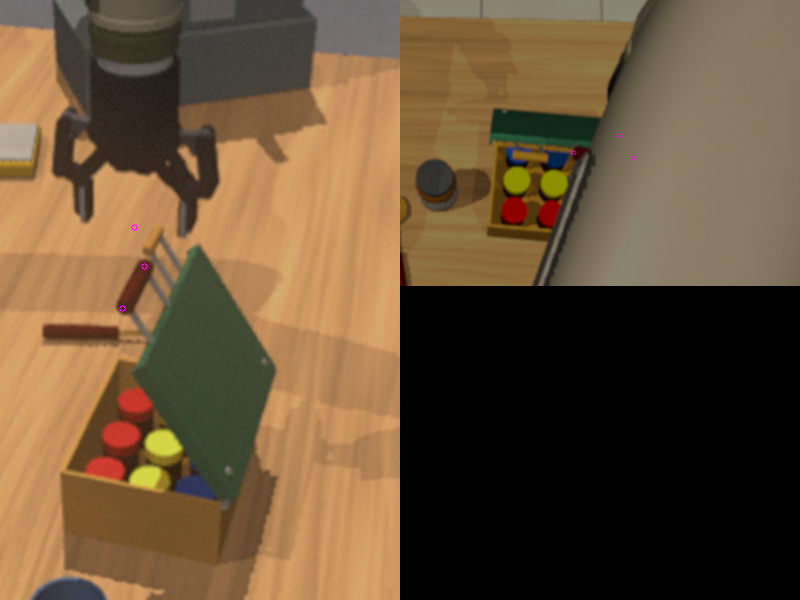

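send_rows(steps=[0,0,0,0,0,-0.02,0.0854,0,0,0,0,0,-0.04,0.0854,0,0,0,0,0,-0.06,0.0854,0,0,0,0,0,-0.07,0.0854,0,0,0,0,0,-0.078,0.0854,0,0,0,0,0,-0.078,0.0854])

```text
time_s: 3.27
tcp_pos: [603.2, -103.4, 283.2]
tool_rot: [[0.064, 0.998, -0.002], [0.998, -0.064, 0.001], [0.001, -0.002, -1.0]]
ft_force: [0.1, 0.2, -0.2]
gripper_width: 85.6
finger_force: 0.0
```

```bash
python3 - <<'E'
from h import *
s=arm.state();print(s["tcp_pos"],s["ft_force"])
p=np.load("p.npy")
d=arm.read_camera("side");o=(280,140);k=4
cr=cv2.resize(d["image"][140:290,280:420],None,fx=k,fy=k,interpolation=2)
for q in list(proj(d,w(p,[lid(p[3],227,-35,12)])))+list(proj(d,[s["tcp_pos"]])): cv2.circle(cr,tuple(int(v) for v in (q-o)*k),3,(255,0,255),1)
cv2.imwrite("pics/b.png",cr)
E
```

```text
[ 603.15457853 -103.35469472  283.216306  ] [ 0.13960212  0.17740899 -0.15091903]
```

View pics/b.png

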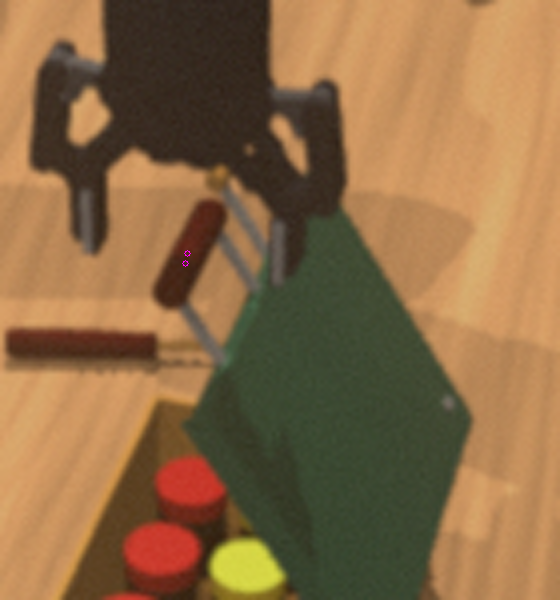

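The bar (about px 190,252) sits between the open fingers, with the rear finger over the gap behind it. Closing.

send_rows(steps=[0,0,0,0,0,0,0.05,0,0,0,0,0,0,0.03,0,0,0,0,0,0,0.02,0,0,0,0,0,0,0.01,0,0,0,0,0,0,0.01,0,0,0,0,0,0,0.01,0,0,0,0,0,0,0.01,0,0,0,0,0,0,0.01])

```text
time_s: 3.98
tcp_pos: [604.6, -105.1, 284.7]
tool_rot: [[0.065, 0.998, 0.001], [0.998, -0.065, -0.0], [-0.0, 0.001, -1.0]]
ft_force: [0.7, 0.7, 1.9]
gripper_width: 16.4
finger_force: 58.4
```

```bash
python3 - <<'E'
from h import *
p=np.load("p.npy");A=p[3]
z=w(p,[lid(A,227,-35,12)])[0]
for a in np.r_[np.arange(A,-0.01,-A/19)]: print(round(a,2),((w(p,[lid(a,227,-35,12)])[0]-z)/1000).round(4))
E
```

```text
1.0 [0. 0. 0.]
0.94 [-0.0101  0.0007 -0.0062]
0.89 [-0.02    0.0013 -0.0129]
0.84 [-0.0294  0.002  -0.0202]
0.79 [-0.0384  0.0026 -0.0279]
0.73 [-0.0471  0.0031 -0.0361]
0.68 [-0.0553  0.0037 -0.0447]
0.63 [-0.063   0.0042 -0.0538]
0.58 [-0.0702  0.0047 -0.0632]
0.52 [-0.077   0.0051 -0.073 ]
0.47 [-0.0832  0.0055 -0.0832]
0.42 [-0.0889  0.0059 -0.0937]
0.37 [-0.094   0.0063 -0.1044]
0.31 [-0.0986  0.0066 -0.1154]
0.26 [-0.1026  0.0068 -0.1266]
0.21 [-0.1059  0.007  -0.1381]
0.16 [-0.1087  0.0072 -0.1496]
0.1 [-0.1109  0.0074 -0.1613]
0.05 [-0.1125  0.0075 -0.1732]
-0.0 [-0.1134  0.0075 -0.185 ]
```

send_rows(steps=[0,0,0,-0.005,0.0003,-0.003,0.01,0,0,0,-0.0101,0.0007,-0.0062,0.01,0,0,0,-0.02,0.0013,-0.0129,0.01,0,0,0,-0.0294,0.002,-0.0202,0.01,0,0,0,-0.0384,0.0026,-0.0279,0.01,0,0,0,-0.0471,0.0031,-0.0361,0.01,0,0,0,-0.0553,0.0037,-0.0447,0.01,0,0,0,-0.063,0.0042,-0.0538,0.01,0,0,0,-0.0702,0.0047,-0.0632,0.01,0,0,0,-0.077,0.0051,-0.073,0.01,0,0,0,-0.077,0.0051,-0.073,0.01])

```text
time_s: 4.9
tcp_pos: [527.1, -99.9, 210.5]
tool_rot: [[0.065, 0.998, 0.001], [0.998, -0.065, -0.0], [-0.0, 0.001, -1.0]]
ft_force: [3.6, -0.9, -3.0]
gripper_width: 16.3
finger_force: 61.4
```

send_rows(steps=[0,0,0,-0.0062,0.0004,-0.0102,0.01,0,0,0,-0.0119,0.0008,-0.0207,0.01,0,0,0,-0.017,0.0012,-0.0314,0.01,0,0,0,-0.0216,0.0015,-0.0424,0.01,0,0,0,-0.0256,0.0017,-0.0536,0.01,0,0,0,-0.0289,0.0019,-0.0651,0.01,0,0,0,-0.0317,0.0021,-0.0766,0.01,0,0,0,-0.0339,0.0023,-0.0883,0.01,0,0,0,-0.0355,0.0024,-0.1002,0.01,0,0,0,-0.0364,0.0024,-0.112,0.01,0,0,0,-0.0364,0.0024,-0.115,0.01,0,0,0,-0.0364,0.0024,-0.116,0.01,0,0,0,-0.0364,0.0024,-0.116,0.01,0,0,0,-0.0364,0.0024,-0.116,0.01])

```text
time_s: 6.07
tcp_pos: [489.8, -97.4, 95.2]
tool_rot: [[0.065, 0.998, -0.003], [0.998, -0.065, 0.0], [-0.0, -0.003, -1.0]]
ft_force: [-5.4, -0.8, 0.3]
gripper_width: 16.2
finger_force: 68.8
```

```bash
python3 - <<'E'
from h import *
s=arm.state();print(s["tcp_pos"],s["ft_force"],s["wrist_torque"])
p=np.load("p.npy")
d=arm.read_camera("side");o=(260,200);k=4
cr=cv2.resize(d["image"][200:350,260:420],None,fx=k,fy=k,interpolation=2)
for q in proj(d,w(p,[lid(0,227,-35,12),lid(0,227,55,3),lid(0,227,33,3),[-85,-100,90],[85,-100,90]])): cv2.circle(cr,tuple(int(v) for v in (q-o)*k),3,(255,0,255),1)
cv2.imwrite("pics/c.png",cr)
E
```

```text
[489.77794236 -97.36152262  95.22326704] [-5.39392496 -0.84164092  0.33977577] [-0.22135105  0.58035565 -0.02998991]
```

View pics/c.png

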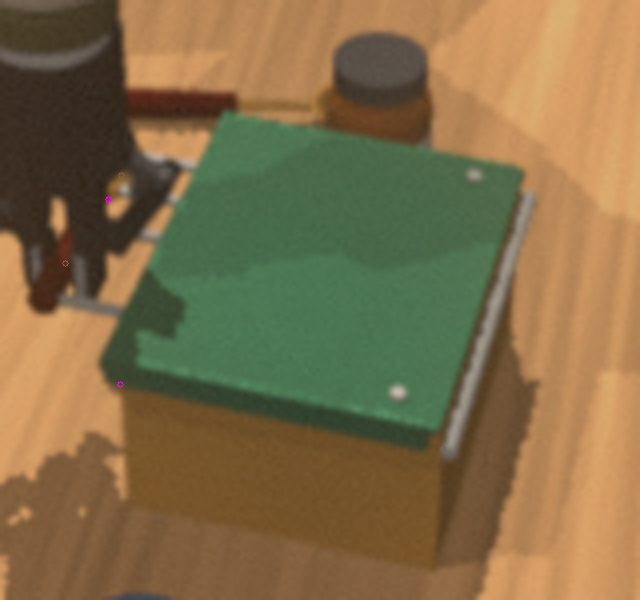

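send_rows(steps=[0,0,0,0,0,-0.002,0.01,0,0,0,0,0,-0.004,0.01,0,0,0,0,0,-0.004,0.01])

```text
time_s: 6.37
tcp_pos: [489.7, -97.4, 92.1]
tool_rot: [[0.065, 0.998, -0.002], [0.998, -0.065, -0.0], [-0.0, -0.002, -1.0]]
ft_force: [-8.6, -1.5, 7.0]
gripper_width: 16.0
finger_force: 69.4
```

send_rows(steps=[0,0,0,-0.001,0,-0.002,0.01,0,0,0,-0.001,0,-0.004,0.01,0,0,0,-0.001,0,-0.005,0.01,0,0,0,-0.001,0,-0.005,0.01])

```text
time_s: 6.7
tcp_pos: [489.6, -97.5, 90.8]
tool_rot: [[0.065, 0.998, 0.001], [0.998, -0.065, -0.001], [-0.001, 0.001, -1.0]]
ft_force: [-14.9, 3.6, 35.5]
gripper_width: 16.1
finger_force: 73.3
```

send_rows(steps=[0,0,0,0,0,0.003,0.01,0,0,0,0,0,0.004,0.01,0,0,0,0.0009,-0.0001,0.0153,0.01,0,0,0,0.0023,-0.0002,0.0266,0.01,0,0,0,0.0043,-0.0003,0.0378,0.01,0,0,0,0.0069,-0.0005,0.0489,0.01,0,0,0,0.01,-0.0007,0.0598,0.01,0,0,0,0.0137,-0.0009,0.0705,0.01,0,0,0,0.0179,-0.0012,0.0811,0.01,0,0,0,0.0226,-0.0015,0.0915,0.01,0,0,0,0.0226,-0.0015,0.0915,0.01,0,0,0,0.0226,-0.0015,0.0915,0.01])

```text
time_s: 7.7
tcp_pos: [509.7, -98.7, 177.3]
tool_rot: [[0.065, 0.998, -0.007], [0.998, -0.065, 0.0], [-0.0, -0.007, -1.0]]
ft_force: [-11.1, -1.8, 2.4]
gripper_width: 16.0
finger_force: 64.7
```

```bash
python3 - <<'E'
from h import *
s=arm.state();print(s["tcp_pos"],s["ft_force"],s["wrist_torque"])
d=arm.read_camera("side")
cv2.imwrite("pics/d.png",cv2.resize(d["image"][180:330,260:420],None,fx=4,fy=4,interpolation=2))
E
```

```text
[509.68560317 -98.70688009 177.32160266] [-11.11177213  -1.8278327    2.40295501] [-0.21096174  2.07056228  0.02969296]
```

View pics/d.png

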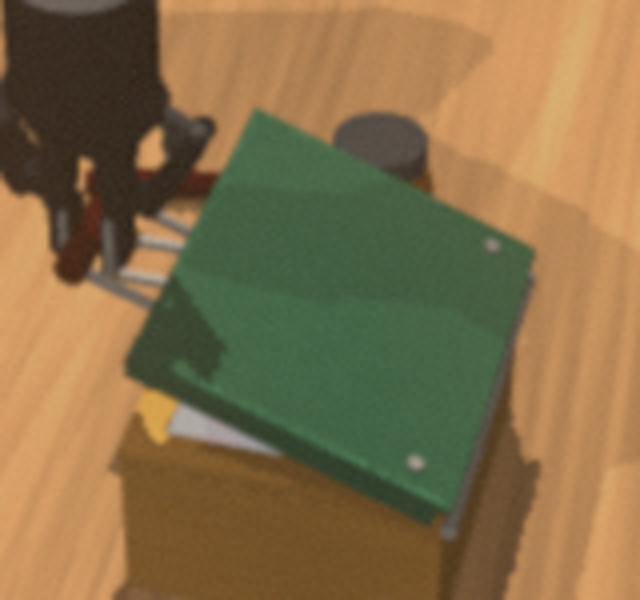

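The window lid stays level on the box (pane at about px 225,430) while the cover alone rises in the fingers. Lifting on.

send_rows(steps=[0,0,0,0.0042,-0.0003,0.01,0.01,0,0,0,0.0092,-0.0006,0.0199,0.01,0,0,0,0.0151,-0.001,0.0294,0.01,0,0,0,0.0218,-0.0014,0.0386,0.01,0,0,0,0.029,-0.0018,0.0474,0.01,0,0,0,0.0365,-0.0023,0.0559,0.01,0,0,0,0.0445,-0.0028,0.064,0.01,0,0,0,0.0528,-0.0034,0.0717,0.01,0,0,0,0.0528,-0.0034,0.0717,0.01,0,0,0,0.0528,-0.0034,0.0717,0.01,0,0,0,0.0528,-0.0034,0.0717,0.01,0,0,0,0.0528,-0.0034,0.0717,0.01,0,0,0,0.0528,-0.0034,0.0717,0.01])

```text
time_s: 8.83
tcp_pos: [560.6, -102.2, 251.5]
tool_rot: [[0.066, 0.998, -0.008], [0.998, -0.066, -0.001], [-0.002, -0.007, -1.0]]
ft_force: [-20.6, -1.2, 19.6]
gripper_width: 16.1
finger_force: 61.7
```

```bash
python3 - <<'E'
from h import *
s=arm.state();print(s["tcp_pos"],s["ft_force"],s["wrist_torque"],s["joint_velocities"])
p=np.load("p.npy")
d=arm.read_camera("side");o=(240,160);k=2.6
cr=cv2.resize(d["image"][160:390,240:440],None,fx=k,fy=k,interpolation=2)
for a in(.8,):
  for q in proj(d,w(p,[lid(a,227,-72,12),lid(a,227,2,12),lid(a,182,-108,15),lid(0,227,33,3)])): cv2.circle(cr,tuple(int(v) for v in (q-o)*k),3,(255,0,255),1)
cv2.imwrite("pics/e.png",cr)
E
```

```text
[ 560.56120563 -102.17908769  251.53829104] [-20.56747694  -1.19760996  19.59180614] [-0.09956511  4.2368158  -0.01279656] [-0.00099035  0.00057228  0.00132243  0.00135273  0.00059644 -0.00126773]
```

View pics/e.png

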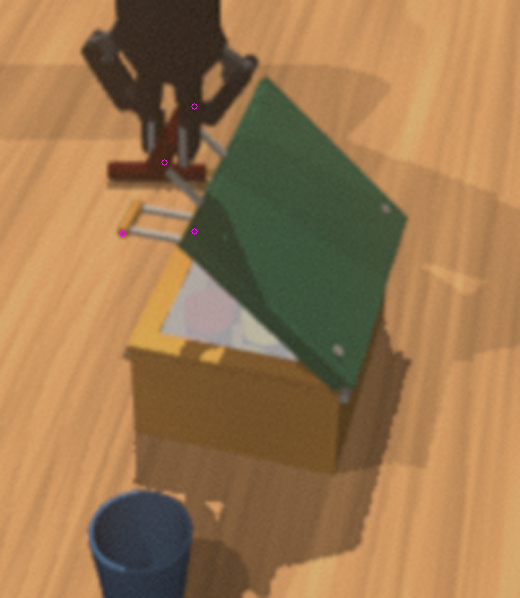

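send_rows(steps=[0,0,0,-0.001,0,0.001,0.01,0,0,0,-0.002,0,0.002,0.01,0,0,0,-0.002,0,0.002,0.01,0,0,0,-0.002,0,0.002,0.01,0,0,0,-0.002,0,0.002,0.01,0,0,0,-0.002,0,0.002,0.01])

```text
time_s: 9.38
tcp_pos: [560.9, -102.2, 252.1]
tool_rot: [[0.066, 0.998, -0.004], [0.998, -0.066, -0.0], [-0.001, -0.004, -1.0]]
ft_force: [-11.1, -0.6, 8.5]
gripper_width: 16.3
finger_force: 60.4
```

```bash
python3 - <<'E'
from h import *
s=arm.state();print(s["tcp_pos"],s["ft_force"],s["finger_force"],np.abs(s["joint_velocities"]).max())
print(arm.finish_job())
E
```

```text
[ 560.93104877 -102.21268226  252.07941544] [-11.12579814  -0.60360771   8.54048184] 60.417258739471436 0.002271678375256265
the job is handed in; nothing more can be done
None
```

I lowered both lids until they were shut, lifted the green cover alone to about 0.75–0.8 rad (about 45°, judged from the picture), and handed the job in at 9.4 s still gripping the red handle; the last picture showed the window lid shut, and no verdict came back.

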